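# Knock the clay fish out into its tray

### The arm

A 6-joint arm with a two-finger parallel gripper is mounted at the origin on a cart in front of the work surface, level with it; the furniture and walls round the work are solid. World frame = base frame: x ahead of the robot, y to its left, z up, the work surface at z = 0. Lengths are in m, angles in rad, forces in N, time in s.
With the tool pointing down it reaches from about 0.275 to 1 m from the base axis. Payload 8.4 kg.
Tool frame: the origin (TCP) lies at the very end of the fingers, on their centre line; the grasp point (between the pads) lies 19 mm behind it (env.pinch_z is the distance from the TCP to the grasp point, in m); x points along the fingers, y is the direction in which the jaws open and shut, and the axes are right-handed (so a half turn about x gives the same grasp; the last joint's range is limited). The gripper opens to 85 mm and grips with 20 to 120 N. Pads are 22 mm wide; open, the fingers measure 114 mm over their backs; the gripper's body (76 mm by 85 mm) begins 54 mm behind the grasp point. The pads swing forward as they close: fully open they stand 13 mm farther back than shut.
Start: joints at [-1.13, 0.353, 1.633, -0, 1.155, -0.002], TCP at [0.268, -0.565, 0.231] pointing down, gripper open.
Joint ranges: [-2.63, 2.63], [-0.92, 2.1], [0.06, 2.66], [-1.3, 4.44], [0, 2.69], [-3.02, 3.02]. Speed limits (rad/s): [2.22, 2.22, 2.79, 3.14, 3.14, 3.14].

### API

Orientations are given as a unit quaternion [w, x, y, z].
In Python, from workcell import monitor, camera, job, find_in, place_of, env gives the robot as it stands. The module is installed in compiled form; this text tells all that it offers.
- The arm moves only by the tool move_arm, never from a script. Its argument "deltas" is a list that holds one entry, the list of rows, each a list of 7 numbers: the opening, from 0 (shut) to 1 (fully open), then the shift along the tool's x, y, z in m, then the turn, a rotation vector about the tool's x, y, z in rad. A call has 1 to 12 rows; each row is the pose to reach, as a shift and turn from the pose measured when the call began, along the tool's axes at that moment; what a row does not reach only later rows make up. A row lasts 1/10 s, in which the tool goes at most 50 mm and 8.59 degrees, less where a joint would pass 70% of its speed; a pose out of reach is approached as far as the arm can. A call with a gripper value outside its range is refused whole. The fingers move at their own pace and stop on an object; "force" is the grip in N (left out, the last holds). Time passes only in rows, so rows that repeat a pose let the fingers close. It gives the time, the measured TCP pose, the force and the opening at its end, in the units of the state.
- monitor.observe(): the state, without advancing time (a new reading comes with each control period).
- camera(name): name is "scene" or "top"; returns a dict with "img" (420x560x3 uint8, blue, green, red), "fx", "fy", "cx", "cy" (pixels), "pose" (4x4, takes a point from camera to world coordinates). Camera axes: x right, y down, z forward; pixel columns grow to the right and rows downward; lengths in m; the calibration is good to about 2 mm. A picture is of the moment at which its call begins. There is no depth.
- job.sign_off(): hands the job in, once; it reports no verdict.
Trained networks look in the newest picture that a camera, given by its name, has taken for a name from the list of things; names that differ only in an ending like _2 or _b are one class to them, and where a whole thing is asked for, a point or a joint stands for the part that bears it (a point fixed in the world has none). Each returns a list of dicts, best first, with "p" (0 to 1); they miss things now and then, are a little off and sometimes report something else, mostly with a low value. They report only what shows in the picture. A call takes as long as a camera call. They do not tell look-alikes from the thing itself.
- find_in(camera, query): "location" ([x, y, z] in m, in world coordinates, good to about 4 mm: the middle of the surface that is visible of it).
- place_of(camera, query): "location" ([x, y, z] in m, in world coordinates, good to about 4 mm: a listed point, or the origin of a listed thing).
The state is a dict: "time_s": time; "joint_positions": joint angles; "qvel": joint speeds; "joint_efforts": joint torques, N m; "eef_pos": TCP position; "tool_rot": TCP orientation; "wrist_force": force on the tool from outside, world axes, zero at the start; "torque": the same for the moment, N m; "opening": finger opening in m.
Only numpy, scipy, OpenCV 4.12 (cv2) and the standard library are available. Lean on these libraries where they do the work, as an engineer would, in place of code of your own. Each camera call takes 0.05 s, during which the arm holds its last target. There are 200 camera calls.

### The job

Two identical knock-out stands are on the table: one holds a clay fish, the other a clay elephant. On the stand with the fish, push the slide by its knob all the way to its stop so that the fish drops into the tray at the end of that stand, then let go and let the slide spring back home by itself. Leave the other stand's slide alone.

Things in the scene. Friction and masses are not known exactly. Their poses are not given: they have to be found in the camera images.
- fish_slide (a joint): Travel in m of the spring-return slide on the stand that holds the fish: 0 at home, 0.080 at the stop, growing towards the tray. A spring always pulls it home: 3 N at home, 7 N at the stop; let go, it snaps back within half a second. The stand is fixed to the table; in order along the travel: round spring drum, slide with knob, animal lying flat on the wooden bed, open tray.
- fish_knob (a point): Centre of that slide's upright wooden knob, 72 mm above the table: a plain cylinder 24 mm in diameter, from 45 mm above the table (slide plate with washer; a cross bar behind it is 46 mm high) to 95 mm. Moves with the slide; its x axis is level, the direction of travel (towards the tray), z up. Grip it from above with a finger either side, or push it from behind.
- fish_mid (a point): Centre of the flat blue clay fish, about 74 x 68 mm and 8 mm thick, at the start lying ahead of the slide on the bed (110 mm wide, top 30 mm above the table); the slide shoves it over the bed's end. Stop blocks, 50 mm high, stand on the bed's side rails 51 mm either side of the middle.
- fish_tray (a point): Middle of the inner floor (5 mm above the table) of the open tray at the end of the fish's stand: inside 110 mm along its x axis (the travel) and 100 mm across (y), rim 22 mm above the table. Its floor is 25 mm below the bed.
- elephant_slide (a joint): Travel in m of the identical slide on the other stand, which holds a grey clay elephant: 0 at home; to be left alone.
Not all that is in view belongs to the job. There is more than one size of the part that bears fish_mid; the job needs the middle-sized.

How it is judged:
On the way, in this order (a step that is already met when the one before it is completed fails the run):
1. the fish's slide is pushed to its stop (at least 68 of its 80 mm) (value of joint fish_slide above 0.068 m), for 0.05 s.
2. the slide is let go and snaps back by itself: moving home faster than 0.1 m/s, untouched by the fingers (velocity of joint fish_slide below -0.1 m/s and contact force between the fingers and fish_slide below 0.2 N).
At the end, for the whole second after the job is handed in: The fish's slide is back home (within 6 mm); the fish lies in the tray of its stand, its centre inside the walls and less than 20 mm above the tray floor; the elephant's slide is home (within 6 mm) (value of joint each of fish_slide, elephant_slide below 0.006 m and x of fish_mid in the frame of fish_tray between -0.055 and 0.055 m and y of fish_mid in the frame of fish_tray between -0.05 and 0.05 m and z of fish_mid in the frame of fish_tray below 0.02 m); the robot touches nothing.
It fails at once if the elephant's slide is moved by more than 10 mm (value of joint elephant_slide above 0.01 m).
It also fails if it takes over 24 s, if anything falls off the work surface, if the arm or the gripper's body presses on something with over 40 N, if the wrist force passes 120 N, or if a joint passes its speed limit or range.

## Working session

There is one attempt and no reset: what is moved stays moved. The work goes in short steps, Python scripts to look and compute and a tool call to move; the robot and the scene stay as the last step left them, time stands still between calls to the robot, and variables do not carry over. Pictures are saved under pics/ and viewed, about 8 in all and at most 12, crops included, and the job is handed in when it is done.

Besides the shell and the picture viewer there is one more tool, called by a JSON object that holds its "method" and its "body". move_arm: Moves the arm, as the interface text tells. Its arguments: {"type":"object","properties":{"deltas":{"type":"array"},"force":{"type":"number"}},"required":["deltas"]}

```bash
mkdir -p pics
python3 - <<'E'
from workcell import monitor,camera,find_in,place_of,env
import cv2
for c in("scene","top"):
    d=camera(c);cv2.imwrite(f"pics/{c}0.png",d["img"])
    import numpy as np
    P=np.linalg.inv(d["pose"])
    for q in("fish_knob","fish_mid","fish_tray","fish_slide","elephant_slide"):
        for f in(place_of,find_in):
            for r in f(c,q):
                l=np.array(r["location"]);v=P[:3,:3]@l+P[:3,3]
                print(c,q,f.__name__,l.round(3),round(r["p"],2),"px",round(d["fx"]*v[0]/v[2]+d["cx"]),round(d["fy"]*v[1]/v[2]+d["cy"]))
s=monitor.observe();print(s["time_s"],s["eef_pos"],s["tool_rot"],s["opening"],env.pinch_z)
E
```

```text
scene fish_knob call [ 0.536 -0.13   0.074] 0.8 px 303 207
scene fish_mid call [ 0.381 -0.253  0.001] 0.92 px 378 229
scene fish_mid call [ 0.607 -0.115  0.034] 0.79 px 276 216
scene fish_mid call [ 0.56  -0.254  0.004] 0.38 px 319 210
scene fish_mid call [ 0.602 -0.111  0.038] 0.75 px 277 215
scene fish_mid call [ 0.371 -0.25   0.006] 0.71 px 381 228
scene fish_mid call [ 0.532 -0.122  0.048] 0.59 px 302 217
scene fish_tray call [ 0.676 -0.103  0.005] 0.89 px 253 220
scene fish_tray call [ 0.567 -0.104  0.018] 0.88 px 287 227Traceback (most recent call last):
  File "<stdin>", line 9, in <module>
ValueError: it knows: fish_knob, fish_mid, fish_tray
```

```bash
cat > look.py <<'E'
from workcell import monitor,camera,find_in,place_of,env
import cv2,numpy as np
def look(c,tag,qs=("fish_knob","fish_mid","fish_tray")):
    d=camera(c);cv2.imwrite(f"pics/{c}{tag}.png",d["img"]);P=np.linalg.inv(d["pose"])
    for q in qs:
        for r in place_of(c,q):
            l=np.array(r["location"]);v=P[:3,:3]@l+P[:3,3]
            print(c,q,l.round(3),round(r["p"],2),"px",round(d["fx"]*v[0]/v[2]+d["cx"]),round(d["fy"]*v[1]/v[2]+d["cy"]))
    return d
E
python3 - <<'E'
from look import *
look("top","0")
s=monitor.observe();print(s["time_s"],s["eef_pos"],s["tool_rot"],s["opening"],env.pinch_z)
E
```

```text
top fish_knob [ 0.536 -0.136  0.075] 0.94 px 326 214
top fish_mid [ 0.604 -0.113  0.032] 0.88 px 314 184
top fish_mid [ 0.383 -0.25   0.007] 0.79 px 373 288
top fish_mid [ 0.557 -0.255  0.005] 0.73 px 375 209
top fish_tray [ 0.676 -0.1    0.006] 0.66 px 308 155
0.55 [ 0.26777616 -0.5647286   0.23128026] [ 0.15525956  0.68985285  0.15525389 -0.68985052] 0.08540390199194793 0.0187
```

View pics/scene0.png

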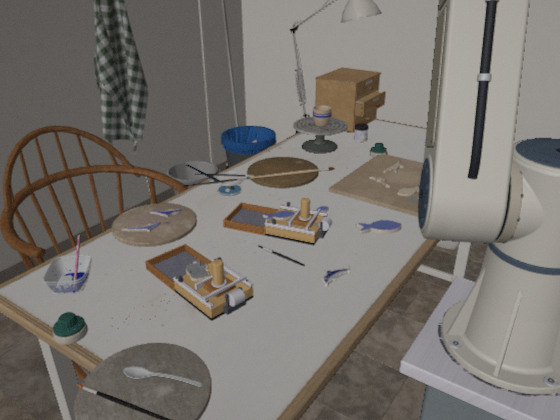

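View pics/top0.png

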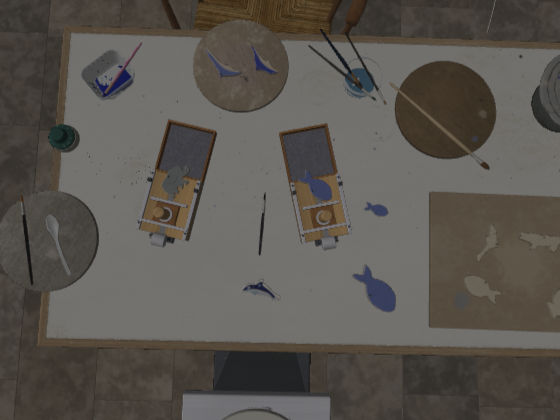

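The top view shows the two stands, elephant at (175,180) and fish at (316,186). There are three blue fish: a small loose one at (376,210), a large loose one at (376,290), and a middle-sized one on the stand at (316,186). The middle-sized one fits the job, and it is the one on a stand. I'll confirm it in a crop.

Run:
```python
from look import *
d=camera("top");im=d["img"][115:305,260:420]
cv2.imwrite("pics/crop1.png",cv2.resize(im,None,fx=3.15,fy=3.15,interpolation=cv2.INTER_CUBIC))
P=d["pose"]
def px(u,v,z):
    r=P[:3,:3]@[(u-d["cx"])/d["fx"],(v-d["cy"])/d["fy"],1];return P[:3,3]+r*(z-P[2,3])/r[2]
print(P[:3,3],"knob top guess",px(323,216,.095))
from scipy.spatial.transform import Rotation as R
s=monitor.observe();T=R.from_quat(np.roll(s["tool_rot"],-1)).as_matrix();print(T.round(3))
```

```text
[ 0.45913202 -0.02299799  0.91095629] knob top guess [ 0.53034594 -0.1263366   0.095     ]
[[-0.     0.429 -0.904]
 [ 0.    -0.904 -0.429]
 [-1.    -0.    -0.   ]]
```

View pics/crop1.png

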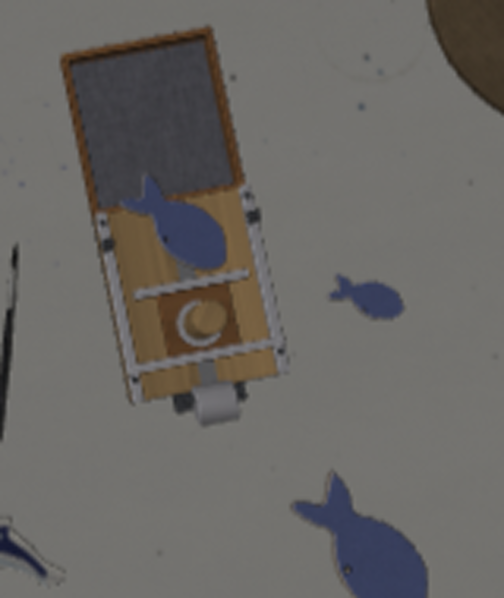

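The crop shows the middle-sized fish on the stand at crop (190,230). Its knob top is at crop (209,318), the drum is behind it at (217,402) and the tray ahead at (155,120). The loose fish at (375,298) is smaller and the one at (375,555) is larger, so the fish stand is confirmed.

```bash
cat >> look.py <<'E'
from scipy.spatial.transform import Rotation as R
def px(d,u,v,z):
    P=d["pose"];r=P[:3,:3]@[(u-d["cx"])/d["fx"],(v-d["cy"])/d["fy"],1];return P[:3,3]+r*(z-P[2,3])/r[2]
def goto(p,yaw):
    s=monitor.observe();T=R.from_quat(np.roll(s["tool_rot"],-1)).as_matrix()
    best=None
    for h in(0,np.pi):
        G=np.array([[0,-np.sin(yaw+h),np.cos(yaw+h)],[0,np.cos(yaw+h),np.sin(yaw+h)],[-1,0,0]]); G[:,2]=np.cross(G[:,0],G[:,1])
        rv=R.from_matrix(T.T@G).as_rotvec()
        if best is None or np.linalg.norm(rv)<np.linalg.norm(best): best=rv
    print("shift",(T.T@(np.array(p)-s["eef_pos"])).round(4),"rot",best.round(4),"eef",s["eef_pos"].round(4),"open",round(s["opening"],4),"F",s["wrist_force"].round(1),"t",s["time_s"],"j",s["joint_positions"].round(2))
E
python3 - <<'E'
from look import *
d=camera("top");c=lambda a,b,z:px(d,260+a/3.15-.35,115+b/3.15-.35,z)[:2]
print("knob",c(209,318,.095),"ring",c(203,323,.045))
for a,b,z in(((97,212),(63,58),.022),((243,185),(210,30),.022),((135,398),(102,215),.036),((283,370),(248,188),.036),((217,402),(155,120),.02)):
    v=c(*b,z)-c(*a,z);print(np.arctan2(v[1],v[0]))
goto([.534,-.132,.16],.217)
E
```

```text
knob [ 0.53132073 -0.13238595] ring [ 0.53222116 -0.13505493]
0.2387549611474737
0.22030059445640154
0.19985087011998962
0.20026223253694916
0.23225323758530764
shift [ 0.0713 -0.277  -0.4259] rot [ 0.2257 -0.     -0.    ] eef [ 0.2678 -0.5647  0.2313] open 0.0856 F [ 0.3 -0.4  0.8] t 0.65 j [-1.13  0.35  1.63  0.    1.16 -0.  ]
```

{"method": "move_arm", "body": {"deltas": [[[1, 0.005, -0.015, -0.025, 0.02, 0, 0], [1, 0.012, -0.04, -0.065, 0.04, 0, 0], [1, 0.02, -0.07, -0.105, 0.06, 0, 0], [1, 0.027, -0.095, -0.145, 0.09, 0, 0], [1, 0.034, -0.12, -0.185, 0.11, 0, 0], [1, 0.041, -0.145, -0.225, 0.135, 0, 0], [1, 0.048, -0.17, -0.265, 0.16, 0, 0], [1, 0.055, -0.2, -0.305, 0.18, 0, 0], [1, 0.06, -0.225, -0.345, 0.2, 0, 0], [1, 0.065, -0.25, -0.385, 0.215, 0, 0], [1, 0.071, -0.27, -0.415, 0.226, 0, 0], [1, 0.071, -0.277, -0.426, 0.226, 0, 0]]]}}

```text
time_s: 1.85
eef_pos: [0.5351, -0.1291, 0.1598]
tool_rot: [-0.077, -0.703, -0.078, 0.703]
wrist_force: [0.3, -0.5, -0.7]
opening: 0.0855
```

Run:
```python
from look import *
d=look("scene","1");cv2.imwrite("pics/c2.png",cv2.resize(d["img"][100:260,200:400],None,fx=3,fy=3,interpolation=cv2.INTER_CUBIC))
look("top","1")
goto([.533,-.133,.061],.217)
```

```text
scene fish_knob [ 0.534 -0.131  0.072] 0.82 px 304 208
scene fish_mid [ 0.564 -0.254  0.004] 0.57 px 318 209
scene fish_mid [ 0.382 -0.25   0.   ] 0.56 px 377 229
scene fish_mid [ 0.608 -0.114  0.03 ] 0.55 px 276 217
scene fish_tray [ 0.677 -0.102  0.006] 0.81 px 253 220
top fish_mid [ 0.604 -0.113  0.034] 0.7 px 314 185
top fish_mid [ 0.382 -0.253  0.008] 0.61 px 374 288
top fish_tray [ 0.676 -0.104  0.003] 0.92 px 309 156
shift [ 0.0995 -0.0003  0.0005] rot [-0.0018 -0.0001 -0.0003] eef [ 0.5335 -0.1331  0.1605] open 0.0854 F [ 0.4 -0.8  0.3] t 2.25 j [-0.25  0.32  1.86 -0.    0.96  1.11]
```

View pics/c2.png

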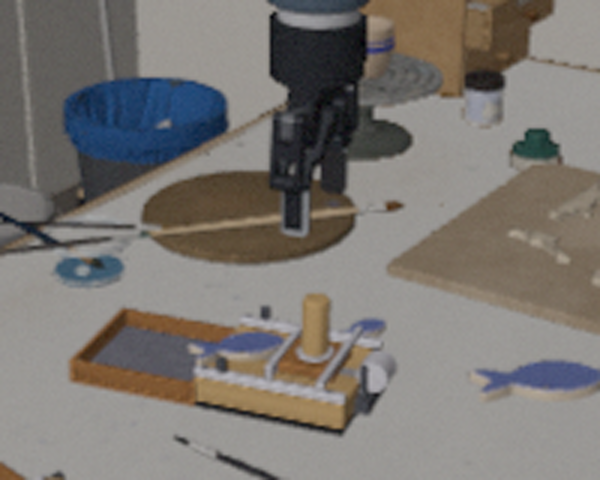

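The crop shows the open gripper above the fish stand, with clear space on both sides of the knob at crop (315,320). I'll go down and grip.

{"method": "move_arm", "body": {"deltas": [[[1, 0.015, 0, 0, 0, 0, 0], [1, 0.035, 0, 0, 0, 0, 0], [1, 0.055, 0, 0, 0, 0, 0], [1, 0.075, 0, 0, 0, 0, 0], [1, 0.09, 0, 0, 0, 0, 0], [1, 0.098, 0, 0, 0, 0, 0], [1, 0.098, 0, 0, 0, 0, 0], [0, 0.098, 0, 0, 0, 0, 0], [0, 0.098, 0, 0, 0, 0, 0], [0, 0.098, 0, 0, 0, 0, 0], [0, 0.098, 0, 0, 0, 0, 0], [0, 0.098, 0, 0, 0, 0, 0]]], "force": 50}}

```text
time_s: 3.45
eef_pos: [0.5336, -0.1324, 0.0632]
tool_rot: [0.075, 0.703, 0.076, -0.703]
wrist_force: [-1.2, 5.8, 8.1]
opening: 0.0228
```

Run:
```python
from look import *
goto([.533+.08*np.cos(.217),-.133+.08*np.sin(.217),.061],.217)
```

```text
shift [ 0.0023  0.0003 -0.0793] rot [-0.0025 -0.0005  0.0009] eef [ 0.5336 -0.1324  0.0632] open 0.0228 F [-1.2  5.8  8.1] t 3.45 j [-0.25  0.46  1.92  0.    0.76  1.11]
```

{"method": "move_arm", "body": {"deltas": [[[0, 0, 0, -0.01, 0, 0, 0], [0, 0, 0, -0.02, 0, 0, 0], [0, 0, 0, -0.03, 0, 0, 0], [0, 0, 0, -0.04, 0, 0, 0], [0, 0, 0, -0.05, 0, 0, 0], [0, 0, 0, -0.06, 0, 0, 0], [0, 0, 0, -0.068, 0, 0, 0], [0, 0, 0, -0.075, 0, 0, 0], [0, 0, 0, -0.078, 0, 0, 0], [0, 0, 0, -0.078, 0, 0, 0], [0, 0, 0, -0.078, 0, 0, 0]]], "force": 50}}

```text
time_s: 4.55
eef_pos: [0.6081, -0.1155, 0.0633]
tool_rot: [-0.075, -0.702, -0.076, 0.704]
wrist_force: [-7.3, 0.2, 5.2]
opening: 0.0224
```

Run:
```python
from look import *
d=look("scene","2");cv2.imwrite("pics/c3.png",cv2.resize(d["img"][100:260,200:400],None,fx=3,fy=3,interpolation=cv2.INTER_CUBIC))
goto([.5336+.08*np.cos(.217),-.1324+.08*np.sin(.217),.0632],.217)
```

```text
scene fish_knob [ 0.609 -0.115  0.073] 0.71 px 276 202
scene fish_mid [ 0.38  -0.249  0.002] 0.7 px 377 229
scene fish_mid [ 0.557 -0.251  0.001] 0.53 px 319 211
scene fish_mid [ 0.644 -0.085  0.017] 0.5 px 258 222
scene fish_tray [ 0.678 -0.1    0.006] 0.63 px 252 220
shift [ 0.0001  0.0004 -0.0038] rot [-0.0023  0.0029  0.002 ] eef [ 0.608  -0.1156  0.0633] open 0.0226 F [-6.6 -1.   6.6] t 4.75 j [-0.19  0.54  1.76  0.    0.84  1.16]
```

View pics/c3.png

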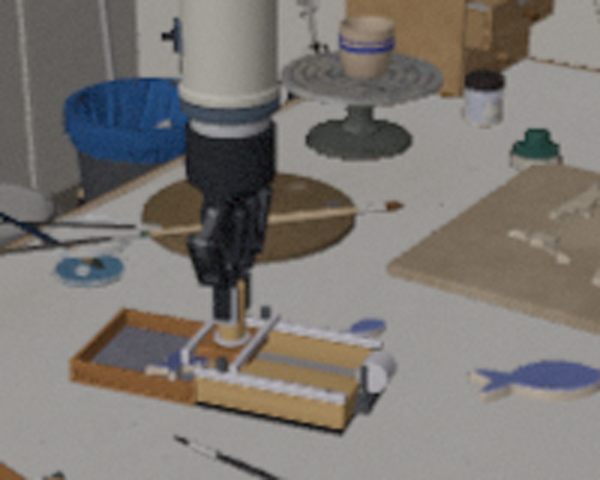

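The crop shows the slide about 76 mm forward, with the fish tipping over the bed end into the tray at crop (175,365). It isn't clearly flat, so I'll press the slide on to its stop.

{"method": "move_arm", "body": {"deltas": [[[0, 0, 0, -0.003, 0, 0, 0], [0, 0, 0, -0.006, 0, 0, 0], [0, 0, 0, -0.008, 0, 0, 0], [0, 0, 0, -0.008, 0, 0, 0], [0, 0, 0, -0.008, 0, 0, 0]]], "force": 50}}

```text
time_s: 5.25
eef_pos: [0.6117, -0.1146, 0.0633]
tool_rot: [-0.075, -0.699, -0.077, 0.707]
wrist_force: [-15.7, -5.7, 12.5]
opening: 0.0228
```

Run:
```python
from look import *
d=look("scene","3",("fish_mid",));cv2.imwrite("pics/c4.png",cv2.resize(d["img"][180:250,210:310],None,fx=6,fy=6,interpolation=cv2.INTER_CUBIC))
goto([.5336+.08*np.cos(.217),-.1324+.08*np.sin(.217),.0632],.217)
```

```text
scene fish_mid [ 0.382 -0.251  0.005] 0.96 px 377 228
scene fish_mid [ 0.644 -0.087  0.014] 0.52 px 259 223
scene fish_mid [ 0.561 -0.253 -0.   ] 0.43 px 318 211
shift [0.0001 0.0005 0.0001] rot [-0.0016  0.0107  0.0031] eef [ 0.6117 -0.1146  0.0633] open 0.0226 F [-16.   -5.3  12.1] t 5.35 j [-0.19  0.55  1.75 -0.    0.85  1.17]
```

View pics/c4.png

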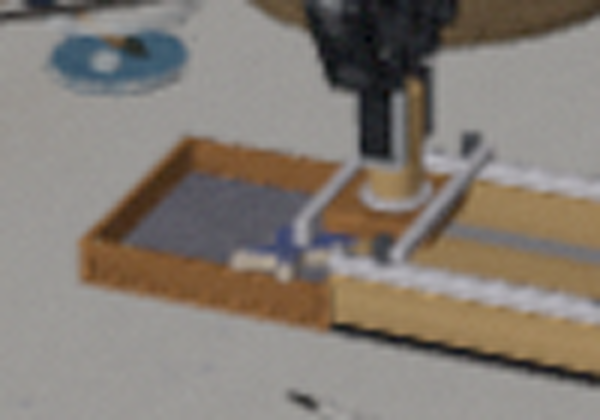

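The slide is at its stop: the wrist force rose to 16 N and the TCP has moved 80 mm. The fish is in the tray against the bed end. Releasing.

{"method": "move_arm", "body": {"deltas": [[[0, 0, 0, 0, 0, 0, 0], [1, 0, 0, 0, 0, 0, 0], [1, 0, 0, 0, 0, 0, 0], [1, 0, 0, 0, 0, 0, 0], [1, 0, 0, 0, 0, 0, 0], [1, 0, 0, 0, 0, 0, 0], [1, 0, 0, 0, 0, 0, 0], [1, 0, 0, 0, 0, 0, 0], [1, -0.02, 0, 0, 0, 0, 0], [1, -0.05, 0, 0, 0, 0, 0], [1, -0.09, 0, 0, 0, 0, 0], [1, -0.12, 0, 0, 0, 0, 0]]]}}

```text
time_s: 6.55
eef_pos: [0.6135, -0.1148, 0.1854]
tool_rot: [-0.075, -0.7, -0.077, 0.706]
wrist_force: [1.5, 0.3, -0.7]
opening: 0.0855
```

Run:
```python
from look import *
look("top","4")
d=look("scene","4");a=cv2.resize(d["img"][180:250,210:340],None,fx=5,fy=5,interpolation=cv2.INTER_CUBIC)
cv2.imwrite("pics/c5.png",a)
goto([.533,-.133,.061],.217)
```

```text
top fish_tray [ 0.679 -0.101  0.005] 0.95 px 308 154
scene fish_knob [ 0.535 -0.134  0.074] 0.67 px 304 206
scene fish_knob [ 0.644 -0.089  0.018] 0.52 px 259 221
scene fish_mid [ 0.381 -0.248  0.002] 0.61 px 377 229
scene fish_mid [ 0.644 -0.088  0.017] 0.56 px 259 222
scene fish_mid [ 0.563 -0.252  0.003] 0.42 px 318 210
scene fish_tray [ 0.68  -0.1    0.004] 0.86 px 251 220
shift [0.1218 0.0016 0.0797] rot [-0.0016  0.013   0.004 ] eef [ 0.6121 -0.1145  0.1817] open 0.0856 F [-0.5  0.4 -0.1] t 6.95 j [-0.19  0.41  1.67 -0.    1.08  1.17]
```

View pics/c5.png

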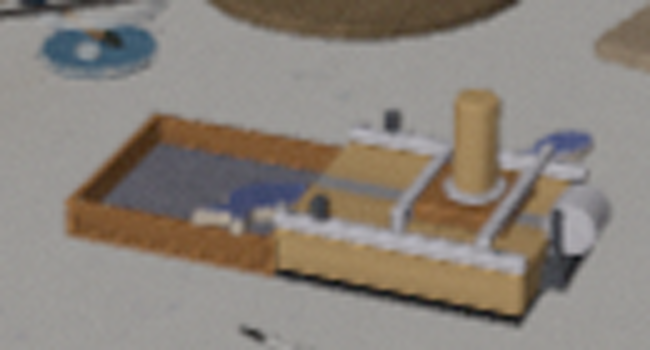

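The slide is home with its knob at crop (477,145), and the fish is in the tray at crop (265,195). I'll retreat so the top camera can check how the fish lies.

{"method": "move_arm", "body": {"deltas": [[[1, -0.02, 0.03, 0.01, 0, 0, 0], [1, -0.04, 0.06, 0.03, 0, 0, 0], [1, -0.05, 0.1, 0.05, 0, 0, 0], [1, -0.05, 0.14, 0.07, 0, 0, 0], [1, -0.05, 0.17, 0.09, 0, 0, 0], [1, -0.05, 0.2, 0.11, 0, 0, 0], [1, -0.05, 0.23, 0.13, 0, 0, 0], [1, -0.05, 0.25, 0.15, 0, 0, 0], [1, -0.05, 0.25, 0.15, 0, 0, 0]]]}}

```text
time_s: 7.85
eef_pos: [0.5175, -0.3935, 0.2313]
tool_rot: [-0.074, -0.698, -0.076, 0.709]
wrist_force: [0.1, 0.8, -0.2]
opening: 0.0852
```

Run:
```python
from look import *
d=look("top","5");cv2.imwrite("pics/c6.png",cv2.resize(d["img"][110:260,120:380],None,fx=3,fy=3,interpolation=cv2.INTER_CUBIC))
goto([.533,-.133,.061],.217)
```

```text
top fish_knob [ 0.537 -0.134  0.075] 0.61 px 326 214
top fish_mid [ 0.556 -0.254  0.003] 0.72 px 375 209
top fish_mid [ 0.381 -0.249  0.008] 0.7 px 373 289
top fish_mid [ 0.639 -0.084  0.014] 0.65 px 300 170
top fish_tray [ 0.68  -0.105  0.005] 0.79 px 309 154
shift [ 0.1713 -0.2473 -0.07  ] rot [-0.0012  0.0135  0.0052] eef [ 0.52   -0.3899  0.232 ] open 0.0856 F [-0.8 -0.  -0. ] t 8.05 j [-0.64  0.4   1.57 -0.01  1.19  0.72]
```

View pics/c6.png

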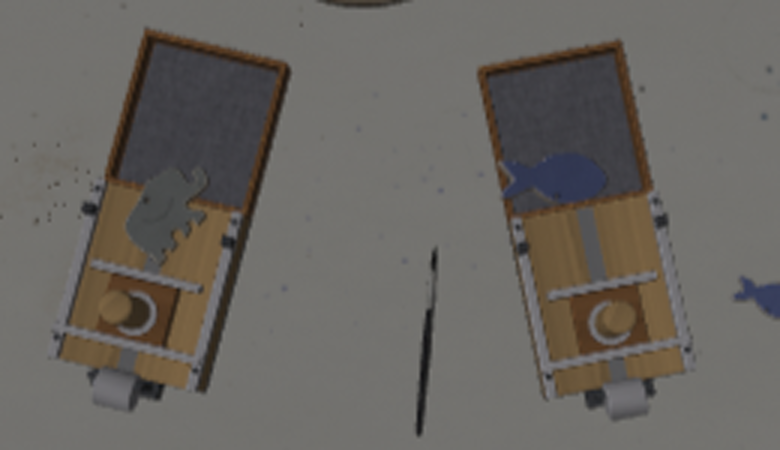

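The top view shows the fish wholly in its tray at crop (555,177), with its tail touching or resting on the left rim. Both knobs are home and the elephant hasn't moved. The estimated fish centre in the tray frame is x ≈ -0.034, y ≈ 0.024, z ≈ 0.01 m, which is inside the limits.

```bash
python3 -c "
from workcell import job;print(job.sign_off())"
```

```text
the job is handed in; nothing more can be done
None
```

I gripped the knob on the fish's stand, pushed the slide to its stop, and opened the fingers so it could spring back. Then I moved the arm clear and handed the job in at about 8 s; the hand-in gives no verdict.

- **Push:** the tool moved about 80 mm, and the wrist force rose to about 16 N as the slide met the stop.
- **Slide:** the knob is seen back at its starting position, within the networks' few millimetres. I did not measure the snap-back speed or whether the fingers were clear during it.
- **Fish:** it lies in its tray, with its centre at about x -34 mm, y +24 mm and 10 mm above the floor. That is inside the limits, but its tail seems to lean on the side rim, so it may lie slightly tilted.
- **Elephant:** its slide and the elephant look untouched.
- **Disagreement:** after the release, one scene picture also reported a false "knob" at the fish's position (p 0.52). The picture showed the knob was home.

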